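# Run a crack probe along the joint of a gearcase

## Robot

A 6-joint arm with a two-finger parallel gripper is mounted at the origin on the work surface. World frame = base frame: x ahead of the robot, y to its left, z up, the work surface at z = 0. Lengths are in m, angles in degrees, forces in N, time in s.
With the tool pointing down it reaches from about 0.275 to 1 m from the base axis. Payload 8.4 kg.
Tool frame: the origin (TCP) lies between the finger pads; the fingertips stand 17 mm ahead of it and the grasp point (between the pads) lies 2 mm behind it; x points along the fingers, y is the direction in which the jaws open and shut, and the axes are right-handed (so a half turn about x gives the same grasp; the last joint's range is limited). The gripper opens to 85 mm and grips with 20 to 120 N. Pads are 22 mm wide; open, the fingers measure 114 mm over their backs; the gripper's body (76 mm by 85 mm) begins 54 mm behind the grasp point. The pads swing forward as they close: fully open they stand 13 mm farther back than shut.
Start: joints at [-76.799, 20.225, 93.587, -0, 66.188, -0.138], TCP at [0.144, -0.608, 0.248] pointing down, gripper open.
Joint ranges: [-150.9, 150.9], [-52.94, 120.26], [3.33, 152.33], [-74.26, 254.26], [0, 154.13], [-172.89, 172.89]. Speed limits (degrees/s): [127.2, 127.2, 159.86, 180, 180, 180].

## Interface

Orientations are given as [roll, pitch, yaw] about the fixed x, y, z axes, in that order (R = Rz(yaw) Ry(pitch) Rx(roll)).
In Python, from bench import bot, eyes, search_frame gives the robot as it stands.
- The arm moves only by the tool step_arm, never from a script. Its arguments are lists of equal length, an entry for each row: "travel": the shift along the world's x, y, z each as a share of 0.02 m, from -1 to 1, a list of three; "delta_rot": the turn, a rotation vector about the world's x, y, z each as a share of 0.08 rad, from -1 to 1, a list of three; "gripper": the closure, from -1 (fully open) to 1 (shut). In form: {"travel": [[tx, ty, tz], ...], "delta_rot": [[wx, wy, wz], ...], "gripper": [gripper, ...]}. A call has 1 to 12 rows; each row shifts and turns the commanded pose from where the row before left it; what a row does not reach is not made up. A row lasts 1/12 s, in which the tool goes at most 41.7 mm and 7.16 degrees, less where a joint would pass 70% of its speed; a pose out of reach is approached as far as the arm can. A call with a number of a shift or a turn outside -1 to 1 is refused whole. A call with a gripper value outside its range is refused whole. The fingers move at their own pace and stop on an object; "grip_force" is the grip in N (left out, the last holds). Time passes only in rows, so rows that do not move let the fingers close. It gives the time, the measured TCP pose, the force and the opening at its end, in the units of the state.
- bot.sense(): the state, without advancing time (a new reading comes with each control period).
- eyes.snapshot(name): name is "side" or "top"; returns a dict with "pixels" (480x640x3 uint8, blue, green, red), "fov_y" (degrees; the focal length in pixels is half the picture's height over the tangent of half this angle, whatever the lens; pixels are square), "cx", "cy" (the principal point, pixels), "R" (3x3) and "t" (3): a world point X has camera coordinates R X + t. Camera axes: x right, y down, z forward; pixel columns grow to the right and rows downward; lengths in m; the calibration is good to about 2 mm. A picture is of the moment at which its call begins. There is no depth.
- bot.sign_off(): hands the job in, once; it reports no verdict.
Trained networks look in a picture, given as the dict that the camera call returned (one of the last four; its "shot" number tells which), for a name from the list of things; names that differ only in an ending like _2 or _b are one class to them, and where a whole thing is asked for, a point or a joint stands for the part that bears it (a point fixed in the world has none). Each returns a list of dicts, best first, with "score" (0 to 1); they miss things now and then, are a little off and sometimes report something else, mostly with a low value. They report only what shows in the picture. A call takes as long as a camera call. They do not tell look-alikes from the thing itself.
- search_frame(target, picture): "box" ([left, top, width, height] in pixels, round what is visible of it).
The state is a dict: "time_s": time; "qpos": joint angles; "joint_vel": joint speeds; "joint_torque": joint torques, N m; "ee_pos": TCP position; "tool_rot": TCP orientation; "force": force on the tool from outside, world axes, zero at the start; "ft_torque": the same for the moment, N m; "finger_gap": finger opening in m.
Only numpy, scipy, OpenCV 4.12 (cv2) and the standard library are available. Lean on these libraries where they do the work, as an engineer would, in place of code of your own. Each camera call takes 0.05 s, during which the arm holds its last target.

## Task

Take the pen-like crack probe out of its stand and check the gearcase joint: bring the probe's point down to the end of the straight joint line nearest the filler neck, then guide it slowly (about 3 cm/s) and without a break along the line to its other end, the point on the surface or just above it and never pressed hard. Lift off only at that far end, then put the probe back upright in its stand, seated as it was, and let go.

Things in the scene. Friction and masses are not known exactly. Their poses are not given: they have to be found in the camera images.
- probe_grip (a point): Grip centre of the loose crack probe, a pen-like tool standing upright in its stand, point down. The grip is a grey round rod, 24 mm diameter, 68 mm long; this point is on its axis, 34 mm below the probe's top and 34 mm above the top of the black flange under the grip. z points along the probe, away from its point. May be gripped at any yaw.
- probe_tip (a point): The point of the probe, on its axis, 115 mm from the grip centre (straight below it while the probe is upright) and 75 mm below the underside of the flange. z points from the point to the grip.
- seam_start (a point): End of the joint line nearest the filler neck, on the gearcase's top edge. The joint is a straight flush dark line, 4 mm wide, across the middle of the flat top, 130 mm long: from here (x = 0) along this frame's +x to the opposite edge (x = 130 mm). z is up; the top surface is z = 0. The neck, 30 mm diameter, 22 mm high, stands at x = 25, y = 35 mm.
- stand_seat (a point): Centre of the mouth of the stand's hole, z up: a fixed grey block, 75 x 75 mm, 95 mm high, with one round hole of 36 mm diameter down through it. The probe hangs in it, its flange's underside resting on the block's top: its grip centre is then 40 mm above this point, its tip 75 mm below it.
- probe: The whole probe: 149 mm long, about 140 g. Below the grip a black round flange, 46 mm diameter, 6 mm thick; below that a steel shaft, 12 mm diameter, 75 mm long, its last 18 mm tapering to the point. Origin at the point, z towards the grip.
- gearcase: The fixed gearcase: a rectangular aluminium casting, 130 x 110 mm, 70 mm high, in two bolted halves. Origin: centre of its underside; x along the joint, away from the neck's end. Bolt heads, 12 mm wide and 5 mm high, stand 32 mm to the sides of the joint. A round cover nearby, with a short split line of its own, is a bystander.
Things that resemble listed ones, but are neither listed nor needed, are in the scene too. What is shaped like the probe but green or turquoise is not meant. Leave any red look-alike of the part that bears stand_seat alone.

How it is judged:
By the outcome, as a careful person would: the job done as asked, in the order asked, and still so for the second after the job is handed in, with the robot touching nothing.
It also fails if it takes over 61 s, if anything falls off the work surface, if the arm or the gripper's body presses on something with over 40 N, if the wrist force passes 120 N, or if a joint passes its speed limit or range.

## Working session

There is one attempt and no reset: what is moved stays moved. The work goes in short steps, Python scripts to look and compute and a tool call to move; the robot and the scene stay as the last step left them, time stands still between calls to the robot, and variables do not carry over. Pictures are saved under pics/ and viewed, and the job is handed in when it is done.

Besides the shell and the picture viewer there is one more tool, called after "Request:" by a JSON object that holds its "op" and its "data". step_arm: Moves the arm, as the interface text tells. Shift numbers are shares of 0.02 m and turn numbers shares of 0.08 rad, none past 1 either way. Its arguments: {"type":"object","properties":{"travel":{"type":"array"},"delta_rot":{"type":"array"},"gripper":{"type":"array"},"grip_force":{"type":"number"}},"required":["travel","delta_rot","gripper"]}

```bash
mkdir -p pics; ls
cat > h.py <<'E'
import numpy as np, cv2, pickle
def K(p):
    f=p["pixels"].shape[0]/2/np.tan(np.radians(p["fov_y"])/2); return f,p["cx"],p["cy"]
def ray(p,u,v):
    f,cx,cy=K(p);R=np.array(p["R"]);t=np.array(p["t"])
    return -R.T@t, R.T@np.array([(u-cx)/f,(v-cy)/f,1])
def onz(p,u,v,z):
    o,d=ray(p,u,v); return o+d*(z-o[2])/d[2]
def proj(p,X):
    f,cx,cy=K(p); c=np.array(p["R"])@np.array(X)+np.array(p["t"]); return np.array([cx+f*c[0]/c[2],cy+f*c[1]/c[2]])
def tri(a,uva,b,uvb):
    o1,d1=ray(a,*uva);o2,d2=ray(b,*uvb)
    A=np.stack([d1,-d2],1);s=np.linalg.lstsq(A,o2-o1,rcond=None)[0]
    x,y=o1+d1*s[0],o2+d2*s[1]; return (x+y)/2,np.linalg.norm(x-y)
def load(n): return pickle.load(open(n,'rb'))
E
python3 - <<'E'
from bench import bot,eyes,search_frame
import cv2,pickle
print(bot.sense())
for n in ["top","side"]:
    p=eyes.snapshot(n); cv2.imwrite(f"pics/{n}0.png",p["pixels"]); pickle.dump(p,open(n+"0.pkl","wb"))
    print(n,p["fov_y"],p["cx"],p["cy"],p["R"],p["t"],p.keys())
    for k in ["probe","gearcase","stand_seat","probe_grip","probe_tip","seam_start"]:
        print(k,[(d["box"],round(d["score"],2)) for d in search_frame(k,p)])
E
```

```text
pics
{'time_s': 0.0, 'qpos': array([-7.67984776e+01,  2.02645057e+01,  9.36286503e+01, -4.35805156e-04,
        6.61899702e+01, -1.35660111e-01]), 'joint_vel': array([ 0.03780781,  0.02990173,  0.02620171,  0.03383675,  0.00201434,
       -0.01736222]), 'joint_torque': array([-1.24847738e-04, -6.05254769e+01, -3.42062867e+01,  1.64947724e-04,
        9.28461406e-03, -3.06875677e-06]), 'ee_pos': array([ 0.14408782, -0.60768997,  0.24754285]), 'tool_rot': array([-89.86102004,  89.91687288, 103.4763387 ]), 'force': array([ 0.28068005,  0.73215704, -0.12892147]), 'ft_torque': array([-0.0369621 , -0.01293225,  0.02982004]), 'finger_gap': 0.08497011537113147}
top 56.02184004309733 321.2684654125141 236.62519287543796 [[-0.0204227  -0.99964828 -0.01691834]
 [-0.98199267  0.02323505 -0.18748476]
 [ 0.18781192  0.01278474 -0.9821218 ]] [-0.03682959  0.52284944  0.92106816] dict_keys(['pixels', 'fov_y', 'cx', 'cy', 'R', 't', 'shot'])
probe [([314.9, 288.7, 23.5, 21.8], 0.92), ([293.2, 229.4, 18.8, 24.2], 0.58), ([236.1, 247.6, 22.7, 21.0], 0.55)]
gearcase [([397.3, 211.1, 79.0, 65.0], 0.79)]
s
[... 436 characters left out ...]
-0.26726181  0.39212151 -0.88023397]
 [ 0.53089504 -0.70241043 -0.47409918]] [0.39733702 0.26023794 0.81674498] dict_keys(['pixels', 'fov_y', 'cx', 'cy', 'R', 't', 'shot'])
probe [([273.3, 272.3, 23.1, 72.6], 0.92), ([356.3, 234.5, 31.4, 82.9], 0.8), ([294.7, 219.5, 29.1, 46.6], 0.7)]
gearcase [([355.0, 197.3, 72.5, 62.0], 0.78)]
stand_seat [([206.7, 230.5, 50.5, 65.8], 0.96), ([283.8, 248.9, 46.5, 69.8], 0.85)]
probe_grip [([364.4, 233.0, 23.6, 78.5], 0.66), ([269.4, 267.9, 30.2, 75.6], 0.62), ([297.0, 219.1, 25.1, 47.0], 0.6)]
probe_tip [([361.5, 234.2, 24.7, 81.2], 0.93), ([292.8, 216.1, 28.3, 51.4], 0.9), ([269.6, 266.3, 26.8, 76.9], 0.78)]
seam_start [([355.7, 197.1, 70.4, 61.0], 0.97)]
```

View pics/top0.png

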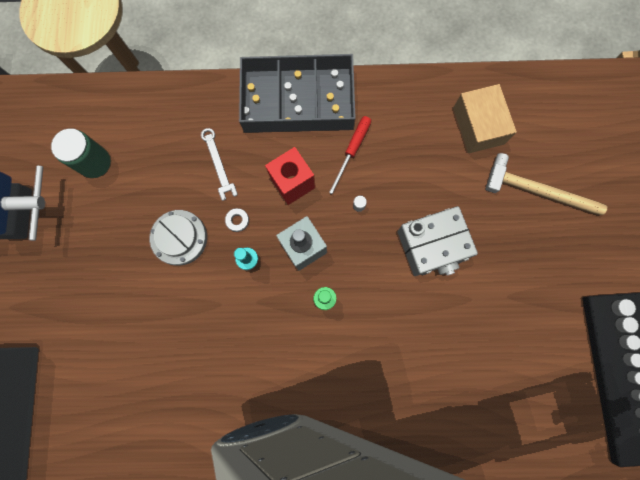

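View pics/side0.png

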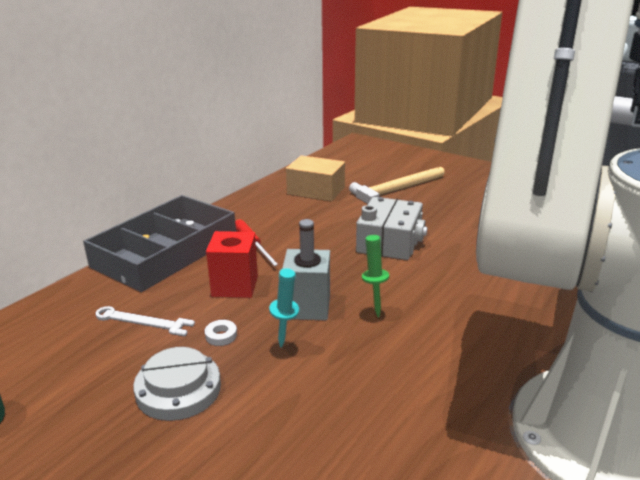

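Run:
```python
import cv2
a=cv2.imread("pics/top0.png")[180:330,200:500]; cv2.imwrite("pics/topc.png",cv2.resize(a,(800,400),interpolation=cv2.INTER_CUBIC))
a=cv2.imread("pics/side0.png")[170:360,190:450]; cv2.imwrite("pics/sidec.png",cv2.resize(a,(780,570),interpolation=cv2.INTER_CUBIC))
```

```text
(no output)
```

View pics/topc.png

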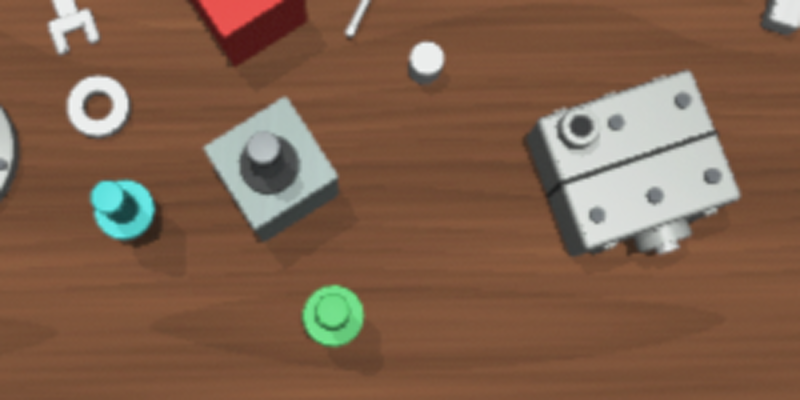

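View pics/sidec.png

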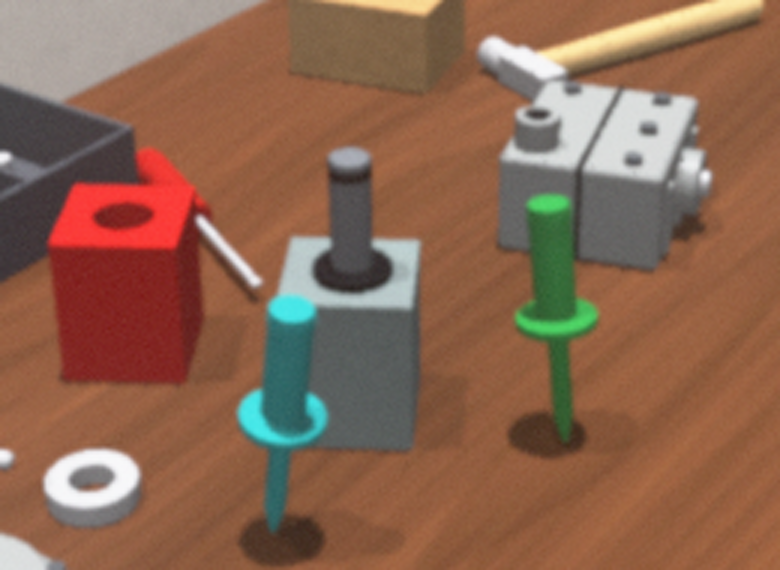

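Probe-like things in the top picture are turquoise (245,259), green (325,298) and grey in the grey block (300,238). The grey one is meant, because its grip is grey, its flange is black and it hangs in the grey block. The red block (290,175) is the look-alike and stays untouched. The gearcase is at (437,240) with its neck at (417,228). The crops confirm all of this. Next I measure from enlarged crops.

Run:
```python
import cv2
for s,n,(x,y,w,h) in [("top","g",(390,195,100,75)),("top","s",(265,205,80,60)),("side","g",(345,185,100,75)),("side","s",(255,205,120,90))]:
    a=cv2.imread(f"pics/{s}0.png")[y:y+h,x:x+w]; k=800//w
    b=cv2.resize(a,None,fx=k,fy=k,interpolation=cv2.INTER_CUBIC)
    for i in range(0,w,10): cv2.putText(b,str(x+i),(i*k,10),0,.35,(0,255,255)); cv2.line(b,(i*k+k//2,12),(i*k+k//2,20),(0,255,255))
    for i in range(0,h,10): cv2.putText(b,str(y+i),(0,i*k+k//2),0,.35,(0,255,255)); cv2.line(b,(25,i*k+k//2),(32,i*k+k//2),(0,255,255))
    cv2.imwrite(f"pics/{s}_{n}z.png",b)
```

```text
(no output)
```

View pics/top_gz.png

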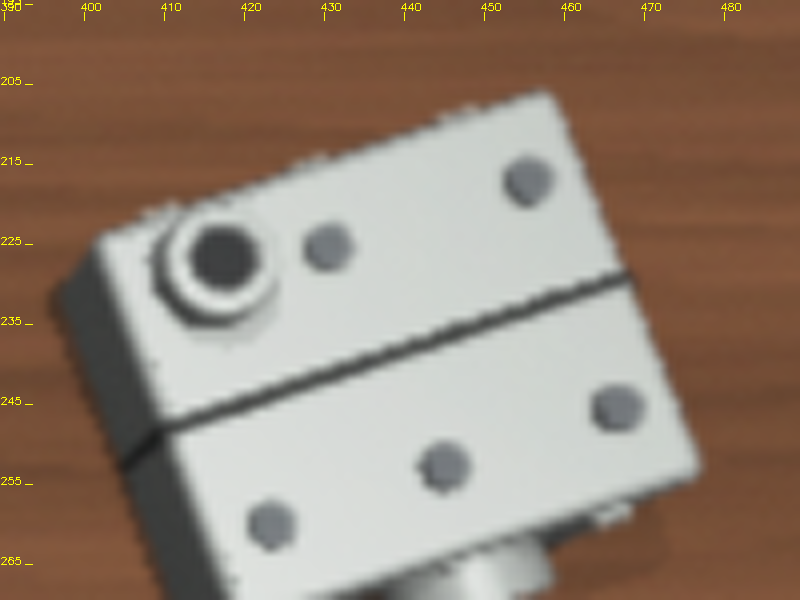

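View pics/top_sz.png

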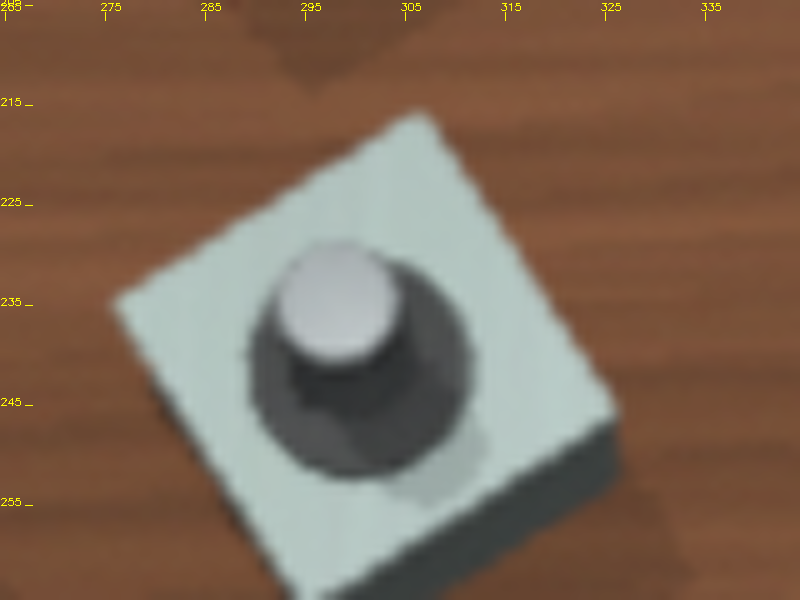

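View pics/side_gz.png

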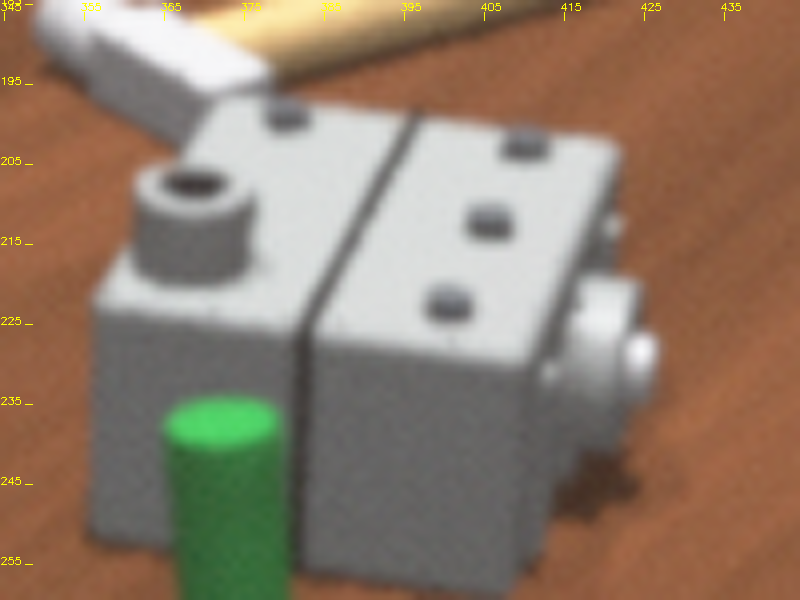

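View pics/side_sz.png

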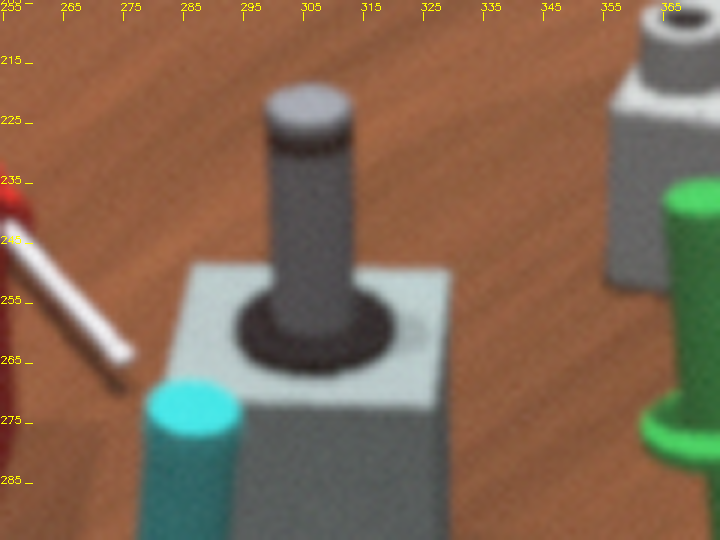

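```bash
cat > m.py <<'E'
from h import *
from scipy.optimize import least_squares
T=load("top0.pkl");S=load("side0.pkl")
def c(x0,y0,k,pts): return [(x0+(a+.5)/k-.5,y0+(b+.5)/k-.5) for a,b in pts]
# gearcase: local coords seam frame
gl=[(0,55),(130,55),(130,-55),(0,0),(130,0)]
gt=c(390,195,8,[(98,238),(552,92),(700,470),(168,428),(630,275)])
sl=[(0,0),(130,0),(0,55),(0,-55),(130,-55),(130,55)]
gs=c(345,185,8,[(305,325),(415,118),(92,300),(528,360),(620,148),(215,97)])
for l,p,P in((gl,gt,T),(sl,gs,S)):
    for a,b in zip(l,p): print(a,onz(P,*b,.07).round(4))
def fit(obs,z,flip=1):
    def X(q,a): 
        cc,s=np.cos(q[2]),np.sin(q[2]); x,y=a[0]/1e3,a[1]/1e3
        return [q[0]+cc*x-s*y,q[1]+s*x+cc*y,z]
    def r(q): return np.concatenate([proj(P,X(q,a))-b for l,p,P in obs for a,b in zip(l,p)])
    best=min((least_squares(r,[.5,-.1,a0]) for a0 in np.arange(0,6.28,.8)),key=lambda o:o.cost)
    return best.x,best.fun.reshape(-1,2).round(1).tolist()
print("T",fit([(gl,gt,T)],.07));print("S",fit([(sl,gs,S)],.07));q,_=fit([(gl,gt,T),(sl,gs,S)],.07)
print("both",q,"end",q[:2]+.13*np.array([np.cos(q[2]),np.sin(q[2])]),np.degrees(q[2]))
bl=[(-37.5,37.5),(37.5,37.5),(37.5,-37.5),(-37.5,-37.5)]
bt=c(265,205,10,[(112,302),(422,110),(618,412),(298,602)])
bs=c(255,205,6,[(190,265),(450,270),(433,408)])
for b in bt: print(onz(T,*b,.095).round(4))
for b in bs: print(onz(S,*b,.095).round(4))
print("T",fit([(bl,bt,T)],.095))
# side corners identify by nearest predicted
q=fit([(bl,bt,T)],.095)[0]
Y=[np.array([q[0]+np.cos(q[2])*x/1e3-np.sin(q[2])*y/1e3,q[1]+np.sin(q[2])*x/1e3+np.cos(q[2])*y/1e3,.095]) for x,y in bl]
idx=[min(range(4),key=lambda i:np.linalg.norm(proj(S,Y[i])-b)) for b in bs];print(idx)
print("both",fit([(bl,bt,T),([bl[i] for i in idx],bs,S)],.095))
pt=c(265,205,10,[(337,302)])[0];ps=c(255,205,6,[(309,104)])[0]
print("probe top",onz(T,*pt,.169),onz(S,*ps,.169),tri(T,pt,S,ps))
ft=c(265,205,10,[(360,367)])[0];fs=c(255,205,6,[(316,326)])[0]
print("flange",onz(T,*ft,.101),onz(S,*fs,.098))
E
python3 m.py
```

```text
(0, 55) [ 0.5403 -0.2189  0.07  ]
(130, 55) [ 0.577  -0.3409  0.07  ]
(130, -55) [ 0.475  -0.3713  0.07  ]
(0, 0) [ 0.4892 -0.2344  0.07  ]
(130, 0) [ 0.527  -0.3575  0.07  ]
(0, 0) [ 0.4853 -0.2337  0.07  ]
(130, 0) [ 0.5222 -0.3537  0.07  ]
(0, 55) [ 0.5355 -0.216   0.07  ]
(0, -55) [ 0.4318 -0.2479  0.07  ]
(130, -55) [ 0.4688 -0.3671  0.07  ]
(130, 55) [ 0.573  -0.3356  0.07  ]
T (array([ 0.48851103, -0.23317963, -1.2750629 ]), [[-0.9, -0.4], [0.2, -0.9], [1.1, 0.6], [-0.6, 0.4], [0.1, 0.3]])
S (array([ 0.48349356, -0.23077375, -1.26608178]), [[0.0, 0.8], [0.1, -0.2], [-0.6, 0.3], [0.2, 0.2], [0.4, -0.8], [-0.1, -0.6]])
both [ 0.48630591 -0.23325095  5.01453623] end [ 0.52499012 -0.35736192] 287.31176223662993
[0.5193 0.0444 0.095 ]
[ 0.5582 -0.0198  0.095 ]
[ 0.494  -0.0589  0.095 ]
[0.4565 0.0068 0.095 ]
[ 0.5547 -0.0191  0.095 ]
[ 0.4905 -0.0595  0.095 ]
[0.4509 0.0057 0.095 ]
T (array([ 0.50698104, -0.00689931,  5.2497241 ]), [[-0.1, -0.3], [0.0, -0.1], [-0.3, 0.0], [0.3, 0.4]])
[1, 2, 3]
both (array([ 0.50527604, -0.00754569,  5.25049645]), [[0.2, 0.5], [0.3, 0.7], [0.0, 0.8], [0.7, 1.3], [-0.4, -0.6], [-1.0, -0.2], [-1.4, -0.6]])
probe top [ 0.5036103  -0.00663031  0.169     ] [ 0.49951387 -0.00585054  0.169     ] (array([ 0.50251221, -0.00734897,  0.16784894]), np.float64(0.0030269794360328808))
flange [ 0.50342908 -0.00674208  0.101     ] [ 0.50034878 -0.00759439  0.098     ]
```

Run:
```python
from h import *
from scipy.spatial.transform import Rotation as R
T=load("top0.pkl");S=load("side0.pkl")
print(R.from_euler('xyz',[-89.861,89.917,103.476],degrees=True).as_matrix().round(3))
print("turq",tri(T,(240,253),S,(287.5,273)),"green",tri(T,(324.5,296.5),S,(373,238)))
print("turq tip",onz(S,281,347,0),"green tip",onz(S,379,316,0))
# where the gripper/TCP projects
print(proj(T,[.144,-.608,.25]),proj(S,[.144,-.608,.25]))
```

```text
[[-0.     0.231 -0.973]
 [ 0.001 -0.973 -0.231]
 [-1.    -0.001  0.   ]]
turq (array([0.4668136 , 0.10277933, 0.14072846]), np.float64(0.020776946870287433)) green (array([ 0.39290515, -0.05079034,  0.15101602]), np.float64(0.010817869473003191))
turq tip [0.46992591 0.10770729 0.        ] green tip [ 0.38459185 -0.05484449  0.        ]
[687.35676128 444.70223021] [636.08934581 115.30005778]
```

Request:
{"op": "step_arm", "data": {"travel": [[0.5,0.83,0],[0.5,0.83,0],[0.5,0.83,0],[0.5,0.83,0],[0.5,0.83,0],[0.5,0.83,0],[0.5,0.83,0],[0.5,0.83,0],[0.5,0.83,0],[0.5,0.83,0],[0.5,0.83,0],[0.5,0.83,0]], "delta_rot": [[0,0,0.94],[0,0,0.94],[0,0,0.94],[0,0,0.94],[0,0,0.94],[0,0,0.94],[0,0,0.94],[0,0,0.94],[0,0,0.94],[0,0,0.94],[0,0,0.94],[0,0,0.94]], "gripper": [-1,-1,-1,-1,-1,-1,-1,-1,-1,-1,-1,-1]}}

```text
time_s: 1.7
ee_pos: [0.2646, -0.4081, 0.2484]
tool_rot: [63.0, 90.0, -51.8]
force: [0.4, 0.5, 0.6]
finger_gap: 0.0855
```

Request:
{"op": "step_arm", "data": {"travel": [[0.5,0.83,0],[0.5,0.83,0],[0.5,0.83,0],[0.5,0.83,0],[0.5,0.83,0],[0.5,0.83,0],[0.5,0.83,0],[0.5,0.83,0],[0.5,0.83,0],[0.5,0.83,0],[0.5,0.83,0],[0.5,0.83,0]], "delta_rot": [[0,0,0],[0,0,0],[0,0,0],[0,0,0],[0,0,0],[0,0,0],[0,0,0],[0,0,0],[0,0,0],[0,0,0],[0,0,0],[0,0,0]], "gripper": [-1,-1,-1,-1,-1,-1,-1,-1,-1,-1,-1,-1]}}

```text
time_s: 2.7
ee_pos: [0.3846, -0.2089, 0.2485]
tool_rot: [83.4, 90.0, -31.5]
force: [0.1, -0.1, -0.2]
finger_gap: 0.0855
```

Request:
{"op": "step_arm", "data": {"travel": [[0.5,0.85,-0.1],[0.5,0.85,-0.1],[0.5,0.85,-0.1],[0.5,0.85,-0.1],[0.5,0.85,-0.1],[0.5,0.85,-0.1],[0.5,0.85,-0.1],[0.5,0.85,-0.1],[0.5,0.85,-0.1],[0.5,0.85,-0.1],[0.4,0.85,-0.1],[0.4,0.6,-0.1]], "delta_rot": [[0,0,0],[0,0,0],[0,0,0],[0,0,0],[0,0,0],[0,0,0],[0,0,0],[0,0,0],[0,0,0],[0,0,0],[0,0,0],[0,0,0]], "gripper": [-1,-1,-1,-1,-1,-1,-1,-1,-1,-1,-1,-1]}}

```text
time_s: 3.7
ee_pos: [0.5007, -0.0094, 0.2243]
tool_rot: [164.4, 90.0, 49.4]
force: [-0.3, 0.3, -0.0]
finger_gap: 0.0855
```

```bash
cat > snap.py <<'E'
import sys
from bench import bot,eyes
import cv2,pickle
tag=sys.argv[1]
for n in sys.argv[2:]:
    p=eyes.snapshot(n); cv2.imwrite(f"pics/{n}{tag}.png",p["pixels"]); pickle.dump(p,open(f"{n}{tag}.pkl","wb"))
s=bot.sense(); print(s["time_s"],s["ee_pos"],s["tool_rot"],s["force"],s["finger_gap"])
E
python3 snap.py 1 top side
python3 - <<'E'
import cv2
a=cv2.imread("pics/side1.png")[130:340,180:460]; a=cv2.resize(a,(560,420),interpolation=cv2.INTER_CUBIC)
cv2.imwrite("pics/side1c.png",a)
E
```

```text
3.8 [ 0.50111123 -0.00939604  0.22408368] [157.13504639  89.97646763  42.27919759] [-0.40091283  0.07598428 -0.28649451] 0.08554935476236729
```

View pics/side1c.png

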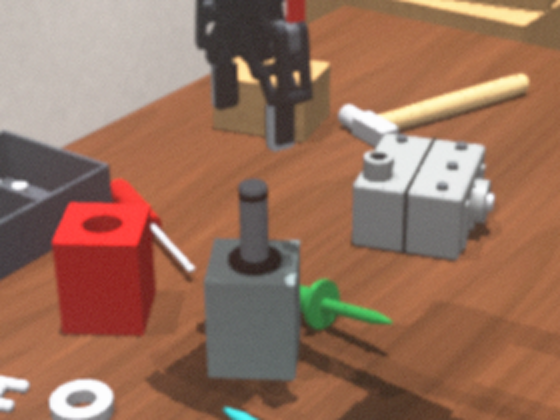

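View pics/top1.png

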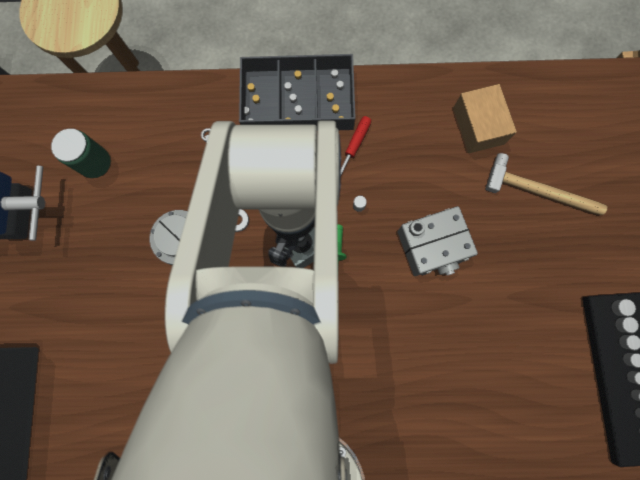

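Run:
```python
from h import *
S=load("side1.pkl")
print(np.allclose(S["t"],load("side0.pkl")["t"]))
for z in (.224,.215,.205): print(z,proj(S,[.5011,-.0094,z]))
a=S["pixels"][120:220,260:360]; a=cv2.resize(a,(800,800),interpolation=cv2.INTER_CUBIC)[:600+0]
u=proj(S,[.5011,-.0094,.224]); 
for sg in(-1,1):
    for z in(.224,.215,.207):
        v=proj(S,[.5011+sg*.0427*np.cos(np.radians(-25)),-.0094+sg*.0427*np.sin(np.radians(-25)),z]); cv2.circle(a,tuple(int(x) for x in ((v-[260,120])*8+4)),4,(0,255,255),-1)
cv2.imwrite("pics/s1f.png",a)
```

```text
True
0.224 [305.83859064 190.05173286]
0.215 [305.96615629 195.20375323]
0.205 [306.10660907 200.87624901]
```

View pics/s1f.png

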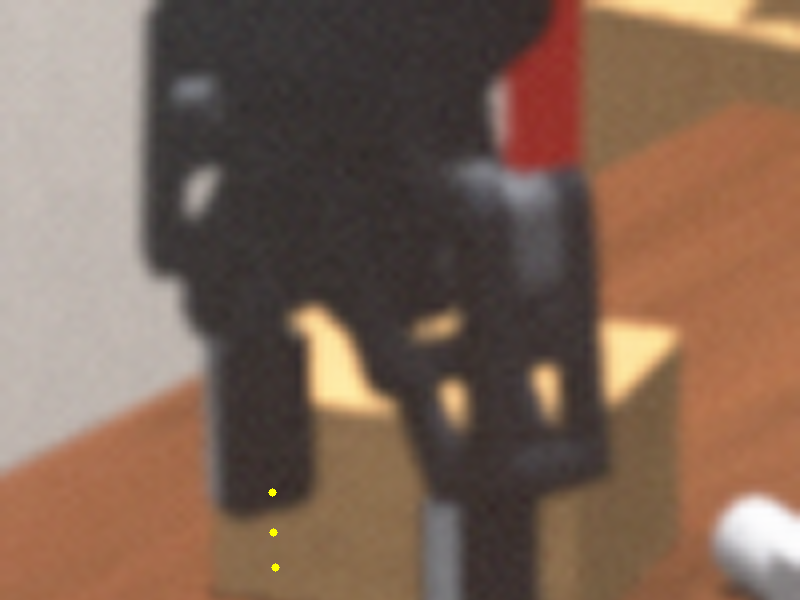

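Request:
{"op": "step_arm", "data": {"travel": [[0.05,0.13,-0.5],[0,0,-0.8],[0,0,-0.8],[0,0,-0.8],[0,0,-0.8],[0,0,-0.55],[0,0,-0.3],[0,0,0]], "delta_rot": [[0,0,0],[0,0,0],[0,0,0],[0,0,0],[0,0,0],[0,0,0],[0,0,0],[0,0,0]], "gripper": [-1,-1,-1,-1,-1,-1,-1,-1]}}

```text
time_s: 4.47
ee_pos: [0.5002, -0.0086, 0.132]
tool_rot: [-64.2, 89.9, -179.2]
force: [-0.5, 1.2, 0.1]
finger_gap: 0.0852
```

```bash
python3 snap.py 2 side
python3 - <<'E'
import cv2
a=cv2.imread("pics/side2.png")[190:290,240:380]; cv2.imwrite("pics/side2c.png",cv2.resize(a,None,fx=5,fy=5,interpolation=cv2.INTER_CUBIC))
E
```

```text
4.5167 [ 0.50077957 -0.00847686  0.1328556 ] [ -61.91072517   89.93215535 -176.8887209 ] [ 1.22611422 -0.39691937  0.2155475 ] 0.08517764258060255
```

View pics/side2c.png

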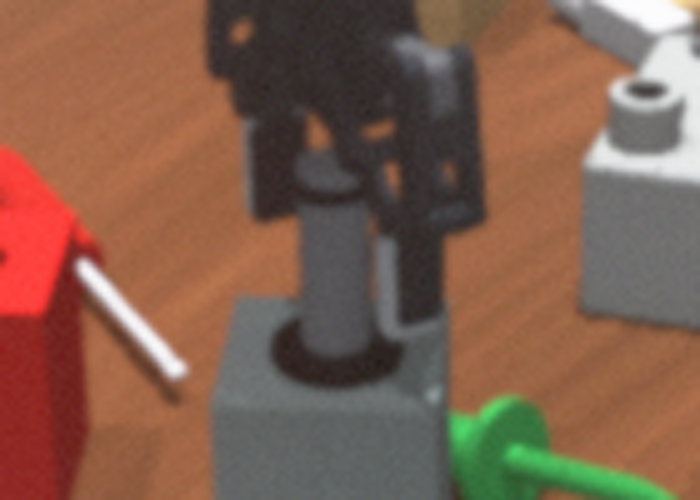

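Request:
{"op": "step_arm", "data": {"travel": [[0,0,0],[0,0,0],[0,0,0],[0,0,0],[0,0,0],[0,0,0],[0,0,0],[0,0,0],[0,0,0],[0,0,0]], "delta_rot": [[0,0,0],[0,0,0],[0,0,0],[0,0,0],[0,0,0],[0,0,0],[0,0,0],[0,0,0],[0,0,0],[0,0,0]], "gripper": [0,1,1,1,1,1,1,1,1,1], "grip_force": 50}}

```text
time_s: 5.35
ee_pos: [0.5015, -0.0081, 0.1338]
tool_rot: [115.4, 90.0, 0.5]
force: [-1.7, 0.3, 5.5]
finger_gap: 0.0229
```

```bash
python3 snap.py 3 side
python3 - <<'E'
import cv2
a=cv2.imread("pics/side3.png")[190:290,240:380]; cv2.imwrite("pics/side3c.png",cv2.resize(a,None,fx=5,fy=5,interpolation=cv2.INTER_CUBIC))
E
```

```text
5.4 [ 0.50149617 -0.00812431  0.13375176] [115.83308031  89.96319073   0.87609049] [-0.68774832  0.19162207  6.16254832] 0.023261220999934485
```

View pics/side3c.png

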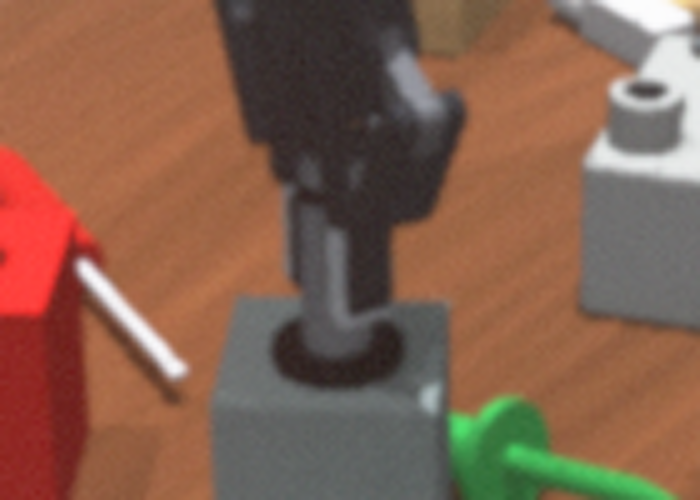

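Request:
{"op": "step_arm", "data": {"travel": [[0,0,0.3],[0,0,0.7],[0,0,1],[0,0,1],[0,0,1],[0,0,1],[0,0,0.7],[0,0,0.3]], "delta_rot": [[0,0,0],[0,0,0],[0,0,0],[0,0,0],[0,0,0],[0,0,0],[0,0,0],[0,0,0]], "gripper": [1,1,1,1,1,1,1,1]}}

```text
time_s: 6.07
ee_pos: [0.5019, -0.0081, 0.2555]
tool_rot: [113.8, 89.8, -1.2]
force: [1.4, 0.4, -1.1]
finger_gap: 0.0226
```

```bash
python3 snap.py 4 side
python3 - <<'E'
import cv2
a=cv2.imread("pics/side4.png")[130:280,220:420]; cv2.imwrite("pics/side4c.png",cv2.resize(a,None,fx=4,fy=4,interpolation=cv2.INTER_CUBIC))
E
```

```text
6.1167 [ 0.50199148 -0.00815505  0.25548338] [113.34941672  89.8291733   -1.60686162] [ 0.16453669  0.10128859 -1.71875232] 0.022767628227799316
```

View pics/side4c.png

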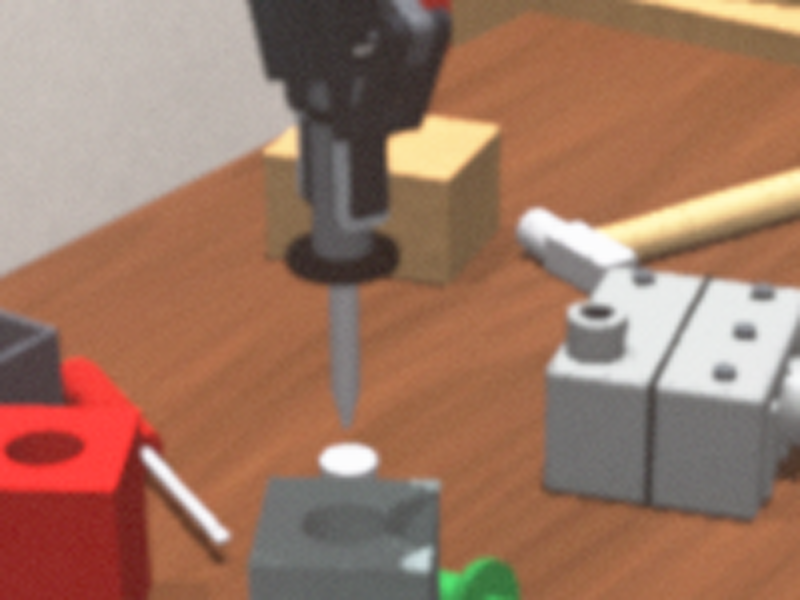

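Request:
{"op": "step_arm", "data": {"travel": [[-0.06,-0.5,0],[-0.06,-0.9,0],[-0.06,-1,0],[-0.06,-1,0],[-0.06,-1,0],[-0.06,-1,0],[-0.06,-1,0],[-0.06,-1,0],[-0.06,-1,0],[-0.06,-1,0],[-0.06,-1,0],[-0.04,-0.86,0]], "delta_rot": [[0,0,0],[0,0,0],[0,0,0],[0,0,0],[0,0,0],[0,0,0],[0,0,0],[0,0,0],[0,0,0],[0,0,0],[0,0,0],[0,0,0]], "gripper": [1,1,1,1,1,1,1,1,1,1,1,1]}}

```text
time_s: 7.12
ee_pos: [0.4858, -0.2349, 0.2516]
tool_rot: [-81.6, 89.8, 163.4]
force: [0.2, 0.1, -1.6]
finger_gap: 0.0226
```

Request:
{"op": "step_arm", "data": {"travel": [[0,0,-0.5],[0,0,-0.9],[0,0,-0.8],[0,0,-0.3],[0,0,0],[0,0,0]], "delta_rot": [[0,0,0],[0,0,0],[0,0,0],[0,0,0],[0,0,0],[0,0,0]], "gripper": [1,1,1,1,1,1]}}

```text
time_s: 7.62
ee_pos: [0.4867, -0.2331, 0.2027]
tool_rot: [-91.6, 89.9, 153.5]
force: [-0.1, -0.5, -1.8]
finger_gap: 0.023
```

```bash
python3 snap.py 5 side top
python3 - <<'E'
import cv2
a=cv2.imread("pics/side5.png")[165:240,340:440]; cv2.imwrite("pics/side5c.png",cv2.resize(a,None,fx=8,fy=8,interpolation=cv2.INTER_CUBIC))
a=cv2.imread("pics/top5.png")[180:300,370:530]; cv2.imwrite("pics/top5c.png",cv2.resize(a,None,fx=5,fy=5,interpolation=cv2.INTER_CUBIC))
E
```

```text
7.7167 [ 0.48756913 -0.23339814  0.20383773] [ 88.61434261  89.9533682  -26.32769634] [ 0.76104409 -0.34671768 -1.80631203] 0.022722263867951866
```

View pics/side5c.png

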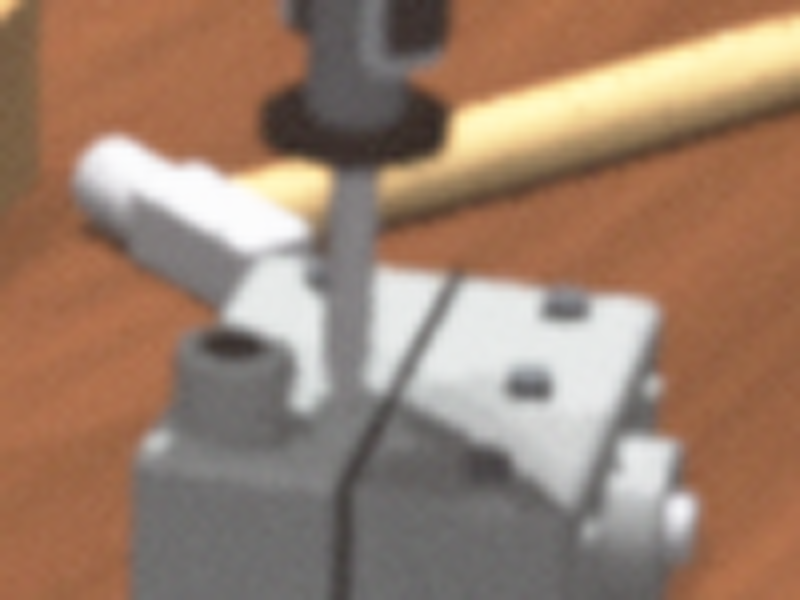

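View pics/top5c.png

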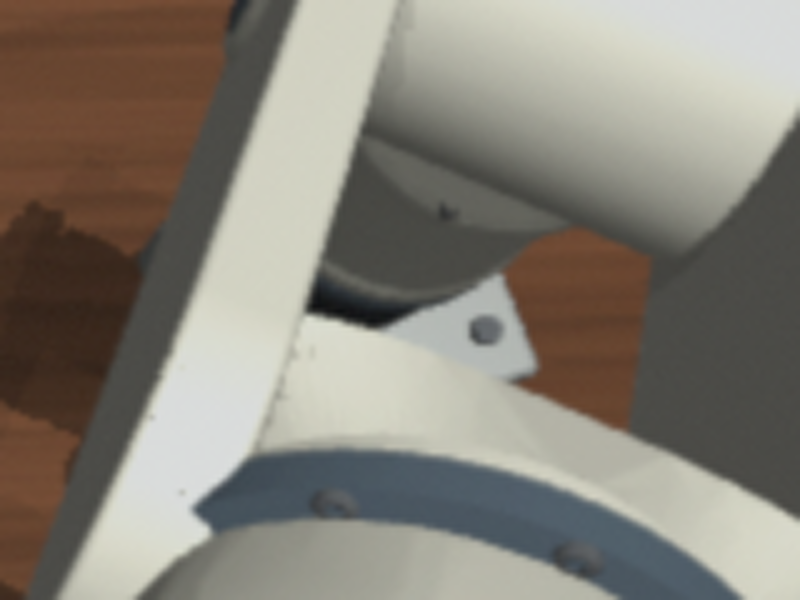

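```bash
cat > enh.py <<'E'
import cv2,sys
n,x,y,w,h,k,o=sys.argv[1],*map(int,sys.argv[2:7]),sys.argv[7]
a=cv2.imread(n)[y:y+h,x:x+w]
b=cv2.resize(a,None,fx=k,fy=k,interpolation=cv2.INTER_CUBIC)
b=cv2.convertScaleAbs(cv2.cvtColor(b,cv2.COLOR_BGR2GRAY),alpha=2.5,beta=-150)
cv2.imwrite(o,b)
E
python3 enh.py pics/side5.png 365 195 50 35 16 pics/side5e.png
python3 -c "
from h import *
S=load('side5.pkl')
for p in [(.486,-.2333,.09),(.486,-.2333,.165),(.4835,-.2308,.07),(.4835,-.2308,.09)]: print(proj(S,p))"
```

```text
[382.64746645 216.01311953]
[384.09646227 180.27435656]
[382.73366375 226.00339695]
[383.11022873 216.81191857]
```

View pics/side5e.png

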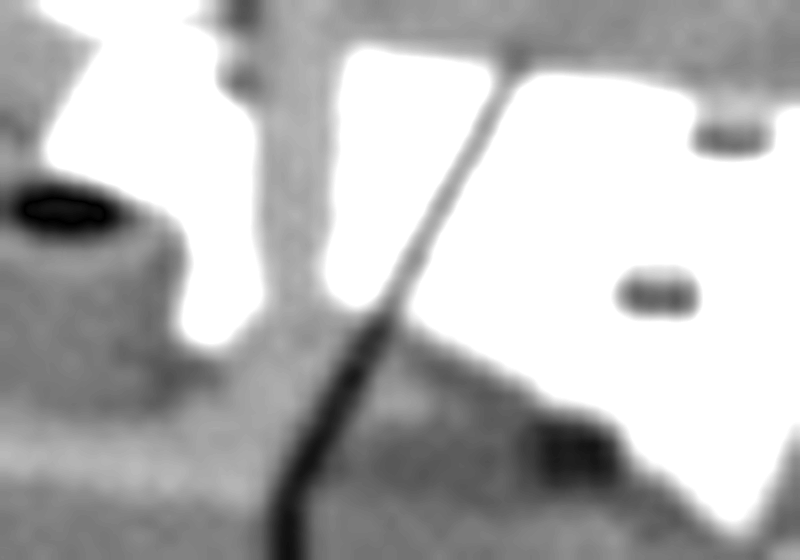

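```bash
python3 enh.py pics/side4.png 285 205 45 35 16 pics/side4e.png
python3 -c "
from h import *
S=load('side4.pkl')
print(proj(S,(.501,-.008,.14)),onz(S,306.6,237,.14))"
```

```text
[306.53251823 236.81309296] [ 0.50051817 -0.00753927  0.14      ]
```

View pics/side4e.png

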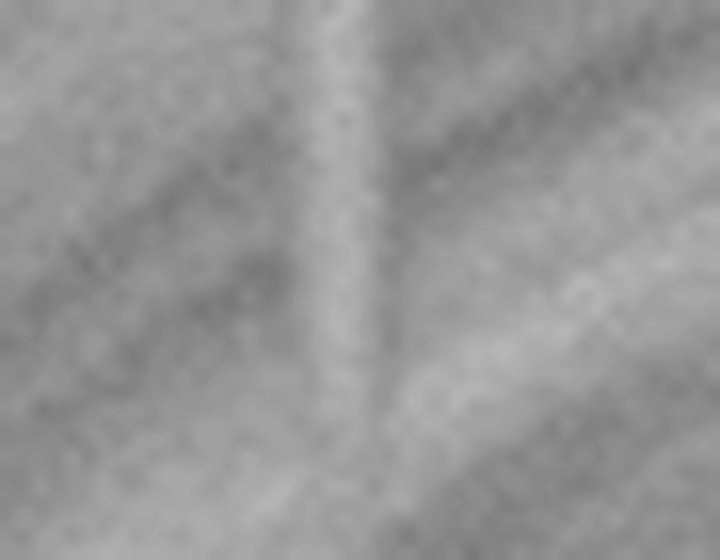

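Request:
{"op": "step_arm", "data": {"travel": [[-0.03,-0.09,-0.4],[0,0,-0.3],[0,0,-0.1],[0,0,0]], "delta_rot": [[0,0,0],[0,0,0],[0,0,0],[0,0,0]], "gripper": [1,1,1,1]}}

```text
time_s: 8.05
ee_pos: [0.4861, -0.2349, 0.1865]
tool_rot: [-90.7, 89.9, 154.3]
force: [-0.3, -0.1, -2.0]
finger_gap: 0.0226
```

```bash
python3 snap.py 6 side; python3 enh.py pics/side6.png 365 200 50 35 16 pics/side6e.png
python3 -c "
from h import *
S=load('side6.pkl')
print(proj(S,(.4864,-.235,.074)),proj(S,(.4864,-.235,.07)))"
```

```text
8.1 [ 0.48637627 -0.23501793  0.18692675] [-92.78460137  89.95877153 152.25502708] [ 0.60122321 -0.1103234  -1.04483505] 0.02304137381679505
[382.61588015 222.98374205] [382.54162413 224.80550077]
```

View pics/side6e.png

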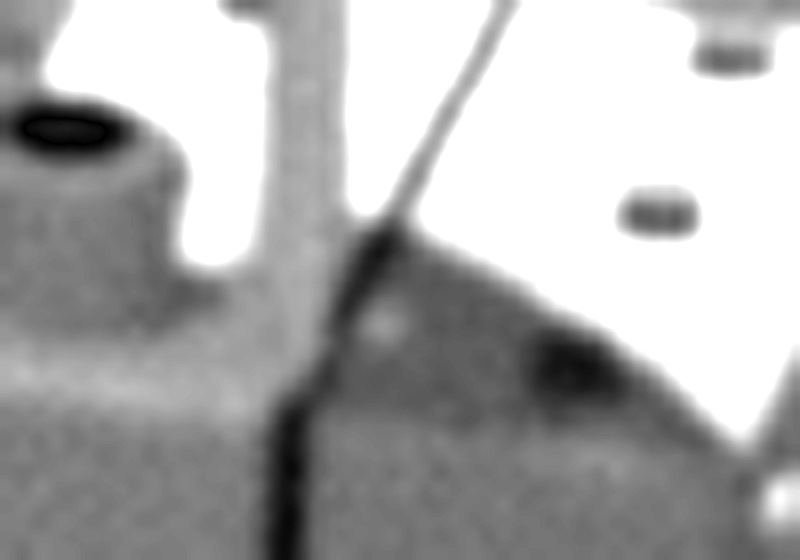

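Request:
{"op": "step_arm", "data": {"travel": [[0.015,-0.04,-0.06],[0,0,-0.06],[0,0,-0.03],[0,0,0]], "delta_rot": [[0,0,0],[0,0,0],[0,0,0],[0,0,0]], "gripper": [1,1,1,1]}}

```text
time_s: 8.43
ee_pos: [0.4869, -0.236, 0.1842]
tool_rot: [-100.6, 90.0, 144.4]
force: [-0.5, 0.3, -1.8]
finger_gap: 0.0232
```

Request:
{"op": "step_arm", "data": {"travel": [[0,0,-0.02],[0,0,0]], "delta_rot": [[0,0,0],[0,0,0]], "gripper": [1,1]}}

```text
time_s: 8.6
ee_pos: [0.4869, -0.2359, 0.1839]
tool_rot: [97.2, 90.0, -17.8]
force: [0.2, 0.0, -1.5]
finger_gap: 0.0228
```

Request:
{"op": "step_arm", "data": {"travel": [[0,0,-0.02],[0,0,0]], "delta_rot": [[0,0,0],[0,0,0]], "gripper": [1,1]}}

```text
time_s: 8.77
ee_pos: [0.487, -0.236, 0.1836]
tool_rot: [90.6, 90.0, -24.3]
force: [0.7, 0.3, -0.1]
finger_gap: 0.0228
```

Request:
{"op": "step_arm", "data": {"travel": [[0,0,-0.02],[0,0,0]], "delta_rot": [[0,0,0],[0,0,0]], "gripper": [1,1]}}

```text
time_s: 8.93
ee_pos: [0.487, -0.236, 0.1834]
tool_rot: [89.8, 90.0, -25.2]
force: [-0.9, 0.5, 2.6]
finger_gap: 0.0227
```

```bash
python3 snap.py 7 side; python3 enh.py pics/side7.png 365 200 50 35 16 pics/side7e.png
```

```text
8.9833 [ 0.48701458 -0.23600971  0.18334078] [ 89.44181767  89.98020864 -25.5152939 ] [-0.38556534 -0.14916505  2.55186425] 0.02310638276766636
```

View pics/side7e.png

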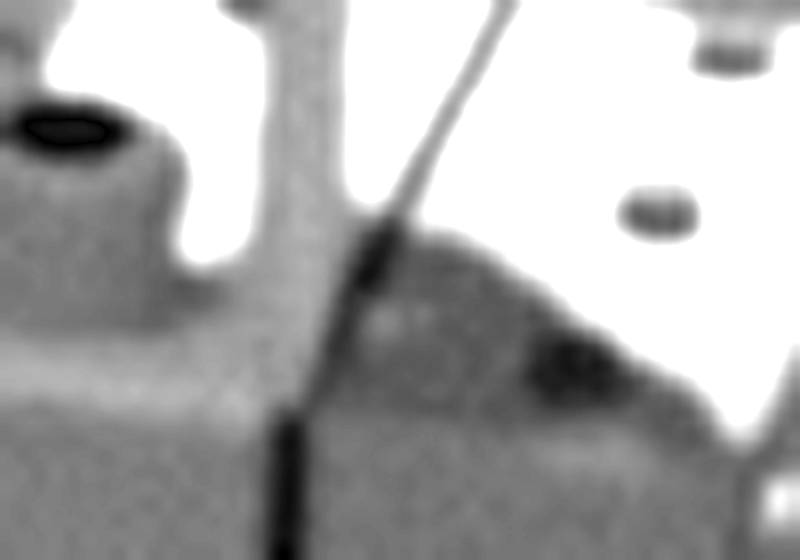

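Run:
```python
from h import *
S=load('side0.pkl');T=load('top0.pkl')
c=lambda a,b,x0,y0,k:(x0+(a+.5)/k-.5,y0+(b+.5)/k-.5)
print("side end meas",c(415,118,345,185,8),"pred",proj(S,(.524,-.3575,.07)),"start meas",c(305,325,345,185,8),"pred",proj(S,(.4861,-.234,.07)))
d=np.array([.0025,.0013,0])
print("top end meas",c(630,275,390,195,8),"pred",proj(T,np.array([.524,-.3575,.07])+d),"start",c(168,428,390,195,8),proj(T,np.array([.4861,-.234,.07])+d))
# sub-pixel seam centre in side image, rows
g=cv2.cvtColor(S["pixels"],cv2.COLOR_BGR2GRAY).astype(float)
for r in (204,208,212,216,220):
    seg=g[r,378:400]; w=np.clip(np.median(seg)-15-seg,0,None); u=378+(w*np.arange(22)).sum()/w.sum()
    s=min(np.linspace(0,1,500),key=lambda s:abs(proj(S,(.4861+.0379*s,-.234-.1235*s,.07))[1]-r))
    print(r,u.round(2),proj(S,(.4861+.0379*s,-.234-.1235*s,.07)).round(2))
```

```text
side end meas (396.4375, 199.3125) pred [396.5701819  198.48006422] start meas (382.6875, 225.1875) pred [382.41387709 225.03853375]
top end meas (468.3125, 228.9375) pred [467.72969178 229.20464963] start (410.5625, 248.0625) [409.77785118 248.37866265]
204 394.1 [393.62 204.01]
208 391.77 [391.49 208.01]
212 389.72 [389.35 212.02]
216 387.68 [387.22 216.02]
220 386.12 [385.09 220.02]
```

Request:
{"op": "step_arm", "data": {"travel": [[0.037,-0.12,0.012],[0.037,-0.12,0],[0.037,-0.12,0],[0.037,-0.12,0],[0.037,-0.12,0],[0.037,-0.12,0],[0.037,-0.12,0],[0.037,-0.12,0],[0.037,-0.12,0],[0.037,-0.12,0],[0.037,-0.12,0],[0.037,-0.12,0]], "delta_rot": [[0,0,0],[0,0,0],[0,0,0],[0,0,0],[0,0,0],[0,0,0],[0,0,0],[0,0,0],[0,0,0],[0,0,0],[0,0,0],[0,0,0]], "gripper": [1,1,1,1,1,1,1,1,1,1,1,1]}}

```text
time_s: 9.98
ee_pos: [0.4958, -0.265, 0.1833]
tool_rot: [-96.8, 90.0, 148.2]
force: [-1.8, 3.7, 3.2]
finger_gap: 0.023
```

Request:
{"op": "step_arm", "data": {"travel": [[0.037,-0.12,0.015],[0.037,-0.12,0],[0.037,-0.12,0],[0.037,-0.12,0],[0.037,-0.12,0],[0.037,-0.12,0],[0.037,-0.12,0],[0.037,-0.12,0],[0.037,-0.12,0],[0.037,-0.12,0],[0.037,-0.12,0],[0.037,-0.12,0]], "delta_rot": [[0,0,0],[0,0,0],[0,0,0],[0,0,0],[0,0,0],[0,0,0],[0,0,0],[0,0,0],[0,0,0],[0,0,0],[0,0,0],[0,0,0]], "gripper": [1,1,1,1,1,1,1,1,1,1,1,1]}}

```text
time_s: 10.98
ee_pos: [0.5047, -0.2938, 0.1836]
tool_rot: [-22.9, 90.0, -137.8]
force: [-0.3, 1.3, 0.2]
finger_gap: 0.0228
```

Light contact, about 2 N. Continuing.

Request:
{"op": "step_arm", "data": {"travel": [[0.037,-0.12,0],[0.037,-0.12,0],[0.037,-0.12,0],[0.037,-0.12,0],[0.037,-0.12,0],[0.037,-0.12,0],[0.037,-0.12,0],[0.037,-0.12,0],[0.037,-0.12,0],[0.037,-0.12,0],[0.037,-0.12,0],[0.037,-0.12,0]], "delta_rot": [[0,0,0],[0,0,0],[0,0,0],[0,0,0],[0,0,0],[0,0,0],[0,0,0],[0,0,0],[0,0,0],[0,0,0],[0,0,0],[0,0,0]], "gripper": [1,1,1,1,1,1,1,1,1,1,1,1]}}

```text
time_s: 11.98
ee_pos: [0.5136, -0.3226, 0.1836]
tool_rot: [-79.4, 90.0, 165.6]
force: [-0.2, 1.2, 0.7]
finger_gap: 0.0227
```

Request:
{"op": "step_arm", "data": {"travel": [[0.037,-0.12,0],[0.037,-0.12,0],[0.037,-0.12,0],[0.037,-0.12,0],[0.037,-0.12,0],[0.037,-0.12,0],[0.037,-0.12,0],[0.037,-0.12,0],[0.037,-0.12,0],[0.037,-0.12,0],[0.037,-0.12,0],[0.037,-0.12,0]], "delta_rot": [[0,0,0],[0,0,0],[0,0,0],[0,0,0],[0,0,0],[0,0,0],[0,0,0],[0,0,0],[0,0,0],[0,0,0],[0,0,0],[0,0,0]], "gripper": [1,1,1,1,1,1,1,1,1,1,1,1]}}

```text
time_s: 12.98
ee_pos: [0.5225, -0.3514, 0.1836]
tool_rot: [-114.6, 90.0, 130.5]
force: [-1.0, 1.2, 1.3]
finger_gap: 0.0229
```

Request:
{"op": "step_arm", "data": {"travel": [[0.037,-0.12,0],[0.037,-0.12,0],[0.037,-0.12,0],[0,0,0],[0,0,0]], "delta_rot": [[0,0,0],[0,0,0],[0,0,0],[0,0,0],[0,0,0]], "gripper": [1,1,1,1,1]}}

```text
time_s: 13.4
ee_pos: [0.5249, -0.3588, 0.1837]
tool_rot: [63.0, 89.9, -52.0]
force: [0.0, -0.0, -0.3]
finger_gap: 0.0227
```

```bash
python3 snap.py 8 side; python3 enh.py pics/side8.png 370 180 50 35 16 pics/side8e.png
```

```text
13.45 [ 0.52481909 -0.35870943  0.18364221] [ 61.02147913  89.95295544 -53.93701025] [ 0.41851766 -1.00396171 -1.00104199] 0.022983598023701018
```

View pics/side8e.png

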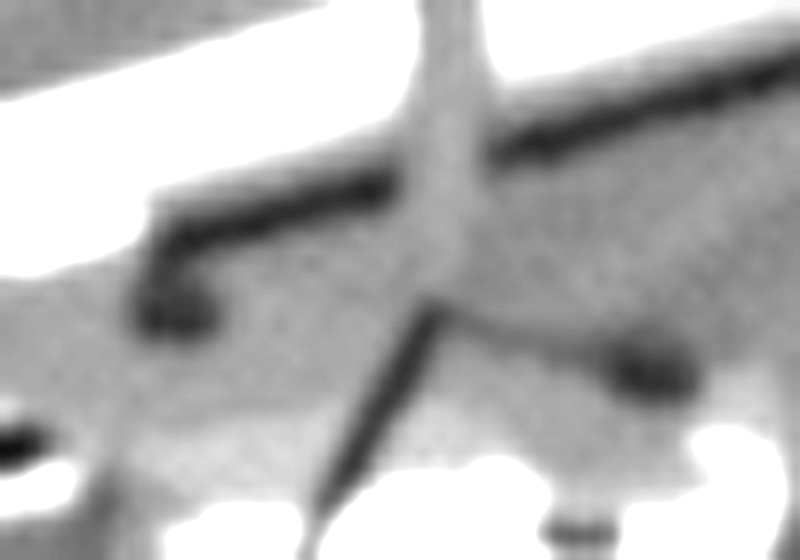

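Request:
{"op": "step_arm", "data": {"travel": [[0,0,0.3],[0,0,0.7],[0,0,1],[0,0,1],[0,0,0.4],[0,0,0.1]], "delta_rot": [[0,0,0],[0,0,0],[0,0,0],[0,0,0],[0,0,0],[0,0,0]], "gripper": [1,1,1,1,1,1]}}

```text
time_s: 13.95
ee_pos: [0.5254, -0.3588, 0.2558]
tool_rot: [79.1, 89.8, -35.8]
force: [1.0, 1.1, -1.2]
finger_gap: 0.0229
```

Request:
{"op": "step_arm", "data": {"travel": [[-0.05,0.4,0],[-0.06,0.8,0],[-0.06,1,0],[-0.06,1,0],[-0.06,1,0],[-0.06,1,0],[-0.06,1,0],[-0.06,1,0],[-0.06,1,0],[-0.06,1,0],[-0.06,1,0],[-0.06,1,0]], "delta_rot": [[0,0,0],[0,0,0],[0,0,0],[0,0,0],[0,0,0],[0,0,0],[0,0,0],[0,0,0],[0,0,0],[0,0,0],[0,0,0],[0,0,0]], "gripper": [1,1,1,1,1,1,1,1,1,1,1,1]}}

```text
time_s: 14.95
ee_pos: [0.5088, -0.1319, 0.2522]
tool_rot: [-87.5, 89.8, 157.6]
force: [-0.3, -0.2, -1.0]
finger_gap: 0.0226
```

Request:
{"op": "step_arm", "data": {"travel": [[-0.06,1,0],[-0.06,1,0],[-0.06,1,0],[-0.06,1,0],[-0.06,1,0],[-0.06,0.8,0],[-0.05,0.5,0],[0,0,0],[0,0,0],[0,0,0]], "delta_rot": [[0,0,0],[0,0,0],[0,0,0],[0,0,0],[0,0,0],[0,0,0],[0,0,0],[0,0,0],[0,0,0],[0,0,0]], "gripper": [1,1,1,1,1,1,1,1,1,1]}}

```text
time_s: 15.78
ee_pos: [0.5019, -0.0086, 0.2532]
tool_rot: [-40.1, 90.0, -155.0]
force: [0.3, -0.4, -1.0]
finger_gap: 0.023
```

```bash
python3 snap.py 9 side
python3 - <<'E'
import cv2
a=cv2.imread("pics/side9.png")[130:280,220:420]; cv2.imwrite("pics/side9c.png",cv2.resize(a,None,fx=4,fy=4,interpolation=cv2.INTER_CUBIC))
E
```

```text
15.8333 [ 0.50199316 -0.00885365  0.2533312 ] [ -36.17918722   89.96805991 -151.15712831] [-0.53991382 -0.42793872 -2.22633632] 0.023143279527634265
```

View pics/side9c.png

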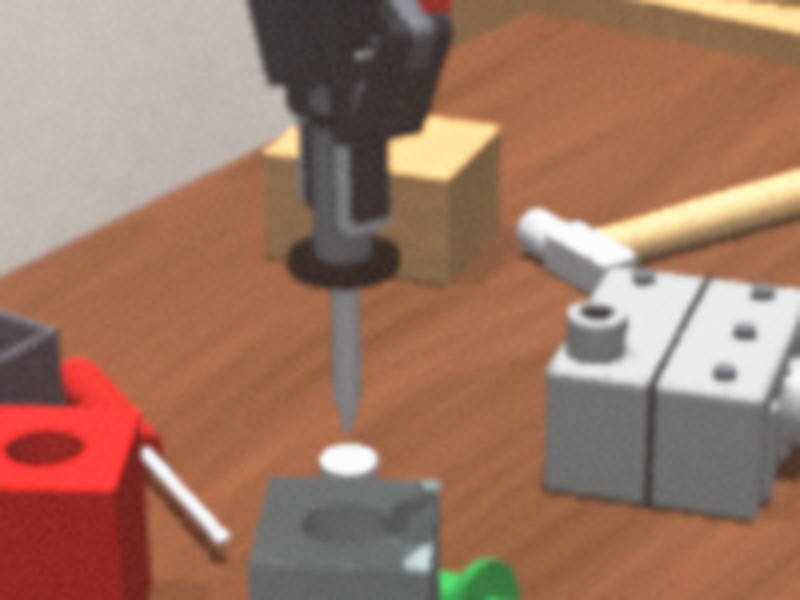

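Request:
{"op": "step_arm", "data": {"travel": [[0,0,-0.4],[0,0,-0.8],[0,0,-0.8],[0,0,-0.8],[0,0,-0.8],[0,0,-0.8],[0,0,-0.8],[0,0,-0.5],[0,0,-0.2],[0,0,0]], "delta_rot": [[0,0,0],[0,0,0],[0,0,0],[0,0,0],[0,0,0],[0,0,0],[0,0,0],[0,0,0],[0,0,0],[0,0,0]], "gripper": [1,1,1,1,1,1,1,1,1,1]}}

```text
time_s: 16.67
ee_pos: [0.5018, -0.0087, 0.1348]
tool_rot: [-64.3, 89.9, -179.3]
force: [0.5, 0.5, -1.5]
finger_gap: 0.0229
```

Request:
{"op": "step_arm", "data": {"travel": [[0,0,-0.05],[0,0,-0.03],[0,0,0],[0,0,0]], "delta_rot": [[0,0,0],[0,0,0],[0,0,0],[0,0,0]], "gripper": [1,1,1,1]}}

```text
time_s: 17.0
ee_pos: [0.5025, -0.0083, 0.1345]
tool_rot: [114.8, 89.9, -0.1]
force: [-0.5, -0.3, -1.9]
finger_gap: 0.023
```

Request:
{"op": "step_arm", "data": {"travel": [[0,0,-0.03],[0,0,0],[0,0,0]], "delta_rot": [[0,0,0],[0,0,0],[0,0,0]], "gripper": [1,1,1]}}

```text
time_s: 17.25
ee_pos: [0.5025, -0.0083, 0.1338]
tool_rot: [114.5, 90.0, -0.4]
force: [0.4, -0.1, 2.3]
finger_gap: 0.023
```

Request:
{"op": "step_arm", "data": {"travel": [[0,0,-0.02],[0,0,0],[0,0,0]], "delta_rot": [[0,0,0],[0,0,0],[0,0,0]], "gripper": [1,1,1]}}

```text
time_s: 17.5
ee_pos: [0.5026, -0.0083, 0.1337]
tool_rot: [116.1, 90.0, 1.1]
force: [-2.0, 0.0, 7.6]
finger_gap: 0.023
```

Request:
{"op": "step_arm", "data": {"travel": [[0,0,0.01],[0,0,0],[0,0,0],[0,0,0],[0,0,0],[0,0,0],[0,0,0],[0,0,0],[0,0,0],[0,0,0]], "delta_rot": [[0,0,0],[0,0,0],[0,0,0],[0,0,0],[0,0,0],[0,0,0],[0,0,0],[0,0,0],[0,0,0],[0,0,0]], "gripper": [0.4,0.2,0,-0.3,-0.6,-1,-1,-1,-1,-1]}}

```text
time_s: 18.33
ee_pos: [0.5022, -0.0084, 0.1332]
tool_rot: [-29.8, 90.0, -144.8]
force: [-0.3, -0.2, -0.9]
finger_gap: 0.0853
```

```bash
python3 snap.py 10 side
python3 - <<'E'
import cv2
a=cv2.imread("pics/side10.png")[190:290,240:380]; cv2.imwrite("pics/side10c.png",cv2.resize(a,None,fx=5,fy=5,interpolation=cv2.INTER_CUBIC))
E
```

```text
18.3833 [ 0.5022267  -0.00835358  0.13322271] [-93.25734615  89.99873881 151.78198622] [-0.20016989 -0.48877     0.59545091] 0.0855451561130485
```

View pics/side10c.png

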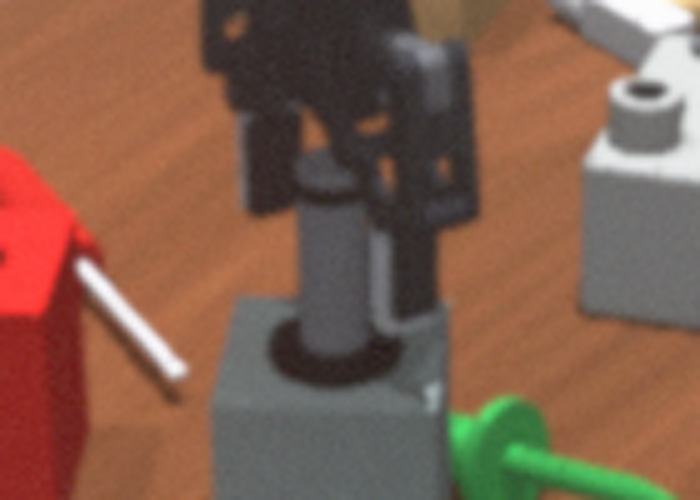

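The probe is seated and upright. I raise the arm clear of it and move aside.

Request:
{"op": "step_arm", "data": {"travel": [[0,0,0.3],[0,0,0.7],[0,0,1],[0,0,1],[0,0,1],[0,0,1],[0,0,1],[0,-0.5,0.5],[0,-1,0],[0,-1,0],[0,-1,0],[0,-1,0]], "delta_rot": [[0,0,0],[0,0,0],[0,0,0],[0,0,0],[0,0,0],[0,0,0],[0,0,0],[0,0,0],[0,0,0],[0,0,0],[0,0,0],[0,0,0]], "gripper": [-1,-1,-1,-1,-1,-1,-1,-1,-1,-1,-1,-1]}}

```text
time_s: 19.38
ee_pos: [0.5019, -0.0998, 0.2632]
tool_rot: [-4.4, 90.0, -119.4]
force: [-0.5, -0.4, -1.0]
finger_gap: 0.0858
```

Request:
{"op": "step_arm", "data": {"travel": [[-0.2,-1,0],[-0.2,-1,0],[-0.2,-1,0],[-0.2,-1,0],[-0.2,-1,0],[-0.2,-1,0],[-0.2,-1,0],[-0.2,-0.7,0],[-0.1,-0.4,0],[0,0,0],[0,0,0],[0,0,0]], "delta_rot": [[0,0,0],[0,0,0],[0,0,0],[0,0,0],[0,0,0],[0,0,0],[0,0,0],[0,0,0],[0,0,0],[0,0,0],[0,0,0],[0,0,0]], "gripper": [-1,-1,-1,-1,-1,-1,-1,-1,-1,-1,-1,-1]}}

```text
time_s: 20.38
ee_pos: [0.4682, -0.2598, 0.2631]
tool_rot: [-135.6, 90.0, 109.4]
force: [0.0, -0.0, 0.7]
finger_gap: 0.0856
```

```bash
python3 snap.py 11 side top
python3 - <<'E'
import cv2
a=cv2.imread("pics/side11.png")[170:360,190:450]; b=cv2.imread("pics/top11.png")[150:340,200:460]
cv2.imwrite("pics/e11.png",cv2.resize(cv2.hconcat([a,b]),(800,292),interpolation=cv2.INTER_AREA))
E
```

```text
20.4833 [ 0.46838863 -0.25960865  0.26321826] [-146.83816945   89.98735993   98.25543493] [-0.44692217 -0.79805488 -0.30124058] 0.08551137985102657
```

View pics/e11.png

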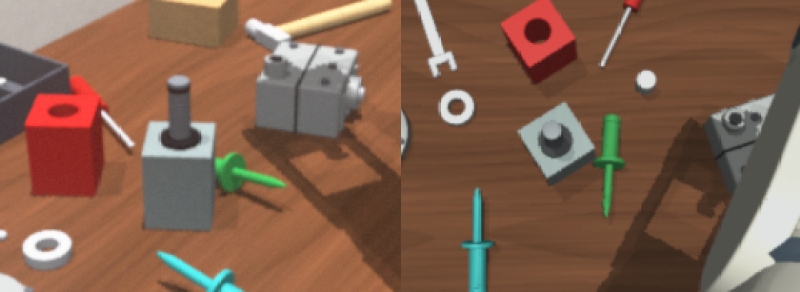

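```bash
python3 -c "
from bench import bot
print(bot.sense()['time_s']); print(bot.sign_off())"
```

```text
20.4833
the job is handed in; nothing more can be done
None
```

I took the grey probe from its stand, ran its point along the whole gearcase joint and put it back upright in its stand. I handed the job in at 20.5 s; sign-off gives no verdict.

- **Start of the line:** the point touched down about 2 mm inside the end nearest the filler neck, with about 4 N on it.
- **Along the line:** it moved at 3 cm/s without a break. The contact force read about 5 N at first, so I raised the probe 0.3 mm. It then read about 2–3 N.
- **Far end:** the side picture showed the point at the end of the line when I lifted off. The contact force had dropped to about 0–1 N there, so the point may have gone about 1 mm past the edge.
- **Back in the stand:** the last side and top pictures show the probe upright with its flange on the block. The gripper is open and well clear.

**Checks that disagreed:**
- The two cameras differed by about 4–5 mm in x. I corrected this using the position where the gripper actually held the probe. The two views then agreed to about 0.5 mm across the line and 2–4 mm along it.
- I could not see the point clearly in the shadow at the start of the line. I placed it there from the shaft's position and the contact force.

**Look-alikes:** the green and turquoise probes, standing on their points at first, were lying over in the first picture after the opening moves. No notable force showed in the readings between those moves, so I think they fell by themselves. In the last pictures both are lying on the table, and the red block was left alone.

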